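# Book in a rack of samples

## Task

Book in the blue rack of sample tubes that stands by itself with a barcode label on its end: pick it up, keeping it upright throughout, and hold the label squarely in front of the stand-mounted barcode reader's window, centred on it and about a hand's breadth away, steady for a second and a half. Then set the rack down flat on the deck of the rack reader, label end towards the housing, and press it into the corner so that it is flush against the back fence and the housing at once, with both sprung seat buttons pushed in. Finish while still holding it pressed there, since the buttons push it off again if you let go, and leave the timer, tape roll and marker near the work where they are.

Things in the scene. Friction and masses are not known exactly. Their poses are not given: they have to be found in the camera images.
- rack_center (a point): centre of the labelled blue 2 x 6 tube rack (loose, 0.3 kg), 62 mm along its x, 217 mm along its y, 58 mm high: mid-length, mid-width, 29 mm above its underside; z is up. At the start its +y (label) end points to the robot's left, within 25 degrees. Grasp it across its width at mid-length, on the side rails, which lie 28 to 54 mm above its underside and are 62 mm apart outside
- rack_label (a point): centre of the white barcode label (46 x 30 mm) on the rack's +y end panel: 109 mm along the rack's +y from its middle, 33 mm above its underside; it faces along the rack's +y
- sample_rack: the same rack; origin at the centre of its underside, same axes. Its long sides are open between the 4 mm base and the rails; the end panels are full height. Six capped tubes are fixed in its outer columns (more than 40 mm from mid-length) and stand 88 mm above its underside; the middle is free
- reader_window (a point): middle of the window (46 x 30 mm) of the fixed barcode reader: an upright black head, 66 mm wide, 64 mm high, on a post with a round foot, 90 mm across. The window is 130 mm above the bench and looks level along its own -x, roughly to the robot's right. It reads a label whose centre is 40 to 150 mm in front, at most 25 mm off its axis sideways or in height, square within 14 degrees
- reader_deck: the fixed rack reader: a flat, slippery white deck, 146 mm in x, 312 mm in y, its top 14 mm above the bench; origin on the bench. Along its far (+x) edge runs the low back fence, at its left (+y) end stands the housing; near and right edges are open. Fully home, the rack's y is along the deck's y and its middle at x = +14 mm, y = +7 mm of the deck
- corner (a point): the inner corner of the rack reader, on the deck top where the faces of the two fences meet (x = +45 mm, y = +115 mm, z = 14 mm of the deck; same axes): the back fence face looks to -x, the housing face to -y
- back_fence: aluminium rail, 250 mm long along the deck's y, 12 mm thick, 16 mm high above the deck; origin at the foot of its face, on the deck top. Fixed to the deck
- end_fence: the white electronics housing at the +y end of the deck, 120 mm along x, 58 mm along y, 62 mm high above the deck; its flat -y face is the end fence; origin at the foot of that face. Fixed to the deck
- back_button (a joint): sprung seat button (grey, 36 mm long, 1 to 13 mm above the deck) in the back fence, opposite the middle of the seated rack: 0 m = standing 4 mm out of the fence face, 0.004 = flush. Pushed along +x of the deck; takes 1 N at first, 3 N when flush
- end_button (a joint): the same kind of button (26 mm wide, 7 to 21 mm above the deck) in the housing's face, on the centre line of the seated rack: 0 m = standing 4 mm out, 0.004 = flush. Pushed along +y of the deck; takes 1 N at first, 3 N when flush
- bench_timer: bystander: small white timer behind the rack reader, 62 x 66 x 20 mm, origin under its middle
- tape_roll: bystander: roll of tape lying flat beyond the rack, 69 mm across, 19 mm high, origin under its middle
- marker_black: bystander: black marker lying between them, 133 mm long along its y, origin under its middle

How it is judged:
On the way:
1. the rack's label is held steady and square in front of the barcode reader's window, 40 to 150 mm away, for 1 s (x of rack_label in the frame of reader_window between -0.15 and -0.04 m and y of rack_label in the frame of reader_window between -0.025 and 0.025 m and z of rack_label in the frame of reader_window between -0.025 and 0.025 m and angle between the y axis of rack_center and the x axis of reader_window, either way round below 0.25 rad and linear speed of sample_rack below 0.03 m/s and angular speed of sample_rack below 0.2 rad/s and contact force between the fingers and sample_rack above 2 N), for 1 s.
At the end, for the whole second after the job is handed in: Rack flat on the deck (3 mm, 0.03 rad), label end at the housing, square within 0.015 rad, pressing on back fence and housing with over 0.5 N each, both seat buttons at least 2.5 of 4 mm in, at rest, the fingers still pushing on it (over 1 N), all through the last second (contact force between sample_rack and back_fence above 0.5 N and contact force between sample_rack and end_fence above 0.5 N and value of joint each of back_button, end_button above 0.0025 m and angle between the y axis of rack_center and the y axis of reader_deck, either way round below 0.015 rad and z of sample_rack in the frame of corner below 0.003 m and y of rack_label in the frame of corner above -0.01 m and angle between rack_center's own z axis and vertical below 0.03 rad and linear speed of sample_rack below 0.01 m/s and contact force between the fingers and sample_rack above 1 N); the arm keeps its last pose, push and grip.
It fails at once if the rack is tipped by more than 25 degrees (angle between rack_center's own z axis and vertical above 0.44 rad).
It fails at once if a bystander is moved by more than 20 mm (distance of any of bench_timer, tape_roll, marker_black from where it was at the start of the episode above 0.02 m).
It also fails if it takes over 48 s, if anything falls off the work surface, if the arm or the gripper's body presses on something with over 40 N, if the wrist force passes 120 N, or if a joint passes its speed limit or range.

## Robot

A 7-joint arm with a two-finger parallel gripper is mounted at the origin on a cart in front of the work surface, level with it; the furniture and walls round the work are solid. World frame = base frame: x ahead of the robot, y to its left, z up, the work surface at z = 0. Lengths are in m, angles in rad, forces in N, time in s.
With the tool pointing down it reaches from about 0.4 to 0.875 m from the base axis. Payload 4.4 kg.
Tool frame: the origin (TCP) lies midway between the tips of the shut fingers; the grasp point (between the pads) lies 19 mm behind it; z points along the fingers, y is the direction in which the jaws open and shut (so a half turn about z gives the same grasp; the last joint's range is limited). The gripper opens to 85 mm and grips with 20 to 120 N. Pads are 22 mm wide; open, the fingers measure 114 mm over their backs; the gripper's body (76 mm by 85 mm) begins 54 mm behind the grasp point. The pads swing forward as they close: fully open they stand 13 mm farther back than shut.
Start: joints at [-1.279, 0.628, 0.038, 1.517, -0.027, 0.996, -0.02], TCP at [0.228, 0.609, 0.231] pointing down, gripper open.
Joint ranges: [-3.06, 3.06], [-0.37, 2.12], [-1.25, 1.32], [0.18, 2.47], [-1.1, 4.24], [0.23, 1.98], [-2.94, 2.94]. Speed limits (rad/s): [2.57, 2.57, 3.14, 3.14, 3.14, 3.14, 3.14].

## Interface

Orientations are given as [roll, pitch, yaw] about the fixed x, y, z axes, in that order (R = Rz(yaw) Ry(pitch) Rx(roll)).
In Python, from rig import arm gives the robot as it stands.
- The arm moves only by the tool arm_command, never from a script. Its argument "steps" is a list of rows, each a list of 7 numbers: the shift along the tool's x, y, z in m, then the turn, a rotation vector about the tool's x, y, z in rad, then the finger opening in m, from 0 to 0.0854. A call has 1 to 8 rows; each row is the pose to reach, as a shift and turn from the pose measured when the call began, along the tool's axes at that moment; what a row does not reach only later rows make up. A row lasts 1/8 s, in which the tool goes at most 62.5 mm and 10.7 degrees, less where a joint would pass 70% of its speed; a pose out of reach is approached as far as the arm can. A call with a gripper value outside its range is refused whole. The fingers move at their own pace and stop on an object; "force" is the grip in N (left out, the last holds). Time passes only in rows, so rows that repeat a pose let the fingers close. It gives the time, the measured TCP pose, the force and the opening at its end, in the units of the state.
- arm.observe(): the state, without advancing time (a new reading comes with each control period).
- arm.capture(name): name is "scene" or "top"; returns the picture (480x640x3 uint8, blue, green, red); there is no depth.
- arm.calibration(name): a dict with "intrinsics" (3x3 intrinsics, pixels), "xyz" and "attitude" of the camera in the world. Camera axes: x right, y down, z forward; pixel columns grow to the right and rows downward; lengths in m; the calibration is good to about 2 mm. A picture is of the moment at which its call begins. calibration takes no time and is no camera call.
- arm.finish_job(): hands the job in, once; it reports no verdict.
The state is a dict: "time": time; "qpos": joint angles; "joint_velocities": joint speeds; "joint_torque": joint torques, N m; "tool_pos": TCP position; "ee_rot": TCP orientation; "ft_force": force on the tool from outside, world axes, zero at the start; "torque": the same for the moment, N m; "grip_width": opening from 0.0 (shut) to 1.0 (fully open).
Only numpy, scipy, OpenCV 4.12 (cv2) and the standard library are available. Lean on these libraries where they do the work, as an engineer would, in place of code of your own. Each camera call takes 0.05 s, during which the arm holds its last target.

## Working session

There is one attempt and no reset: what is moved stays moved. The work goes in short steps, Python scripts to look and compute and a tool call to move; the robot and the scene stay as the last step left them, time stands still between calls to the robot, and variables do not carry over. Pictures are saved under pics/ and viewed, and the job is handed in when it is done.

Besides the shell and the picture viewer there is one more tool, called after "Request:" as name(argument=value, ...) on one line, values as JSON. arm_command: Moves the arm, as the interface text tells. Its arguments: {"type":"object","properties":{"steps":{"type":"array","items":{"type":"array","items":{"type":"number"}}},"force":{"type":"number"}},"required":["steps"]}

```bash
mkdir -p pics; ls; python3 - <<'E'
from rig import arm
import cv2
for n in("scene","top"):
    cv2.imwrite(f"pics/{n}0.png",arm.capture(n)); print(n,arm.calibration(n))
print(arm.observe())
E
```

```text
pics
scene {'intrinsics': array([[440.09490051,   0.        , 318.30407991],
       [  0.        , 440.09490051, 235.19868007],
       [  0.        ,   0.        ,   1.        ]]), 'xyz': array([ 0.05356842, -0.66259033,  0.57370296]), 'attitude': array([-2.07054848e+00, -1.96909023e-03, -6.76227378e-01])}
top {'intrinsics': array([[543.64897635,   0.        , 320.62024349],
       [  0.        , 543.64897635, 235.09406369],
       [  0.        ,   0.        ,   1.        ]]), 'xyz': array([0.48395182, 0.02260197, 1.53438715]), 'attitude': array([-3.05996854e+00, -1.42908298e-03, -1.57869273e+00])}
{'time': 0.1, 'qpos': array([-1.27880331,  0.62921947,  0.03843102,  1.51827278, -0.02698831,
        0.99627543, -0.0200014 ]), 'joint_velocities': array([-8.49207499e-04, -2.94931676e-03,  1.26624786e-03, -3.03077615e-03,
        8.10155878e-04,  4.04883179e-05, -1.01711285e-03]), 'joint_torque': array([ 2.99546191e-03, -5.64541268e+01,  1.23072267e+00, -1.93974406e+01,
        1.13771239e-02,  5.44085138e-03, -5.79995998e-06]), 'tool_pos': array([0.22740893, 0.60833313, 0.23050139]), 'ee_rot': array([-3.13993521e+00,  1.64411763e-05,  2.78381561e+00]), 'ft_force': array([ 0.84148129,  1.07264658, -0.00992074]), 'torque': array([ 0.0293616 ,  0.0022117 , -0.08457421]), 'grip_width': 0.9972576739685923}
```

View pics/scene0.png

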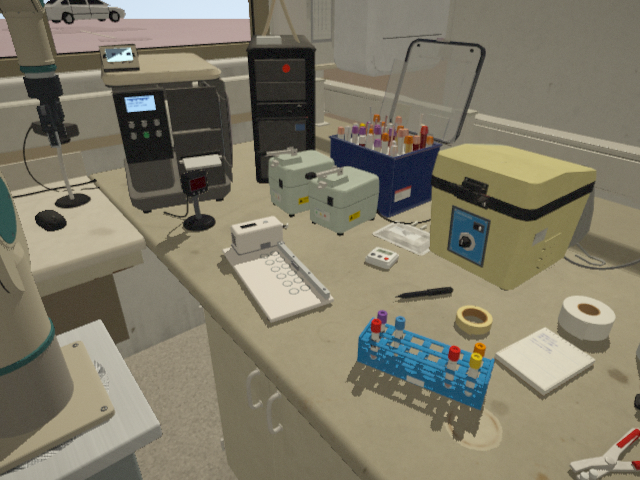

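View pics/top0.png

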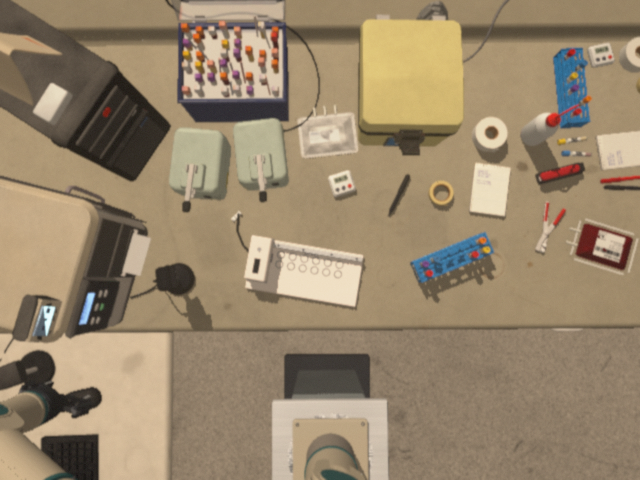

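Scene: the labelled rack at top px ≈(453,258), rack reader at (310,272), and barcode reader at (178,278). The timer (341,184), marker (400,195) and tape (441,193) sit beyond. I'll zoom in to measure.

```bash
cat > h.py <<'E'
import numpy as np, cv2
from scipy.spatial.transform import Rotation as R
from rig import arm
def cam(n):
    c=arm.calibration(n); return c["intrinsics"],c["xyz"],R.from_euler("xyz",c["attitude"]).as_matrix()
def ray(n,uv):
    K,t,Rm=cam(n); return t,Rm@np.linalg.inv(K)@np.array([uv[0],uv[1],1.])
def onz(n,uv,z):
    t,d=ray(n,uv); return t+d*(z-t[2])/d[2]
def proj(n,p):
    K,t,Rm=cam(n); q=K@(Rm.T@(np.array(p)-t)); return q[:2]/q[2]
def crop(n,img,x0,y0,w,h,k):
    c=cv2.resize(img[y0:y0+h,x0:x0+w],None,fx=k,fy=k,interpolation=cv2.INTER_CUBIC)
    for i in range(0,w,10): cv2.line(c,(i*k,0),(i*k,8 if i%50 else 20),(0,0,255),1)
    for i in range(0,h,10): cv2.line(c,(0,i*k),(8 if i%50 else 20,i*k),(0,0,255),1)
    cv2.imwrite(f"pics/{n}.png",c)
E
python3 - <<'E'
from h import *
print(cam("top")[2])
t=cv2.imread("pics/top0.png"); s=cv2.imread("pics/scene0.png")
crop("c_deck",t,230,220,150,100,5)
crop("c_rack",t,400,220,110,80,7)
crop("c_reader",t,150,250,60,50,10)
crop("c_sreader",s,160,140,80,100,6)
crop("c_sdeck",s,210,205,140,125,5)
crop("c_srack",s,345,300,160,120,5)
E
```

```text
[[-0.00789632 -0.99664045  0.08151971]
 [-0.9999678   0.00775352 -0.0020681 ]
 [ 0.00142908 -0.08153342 -0.99666958]]
```

View pics/c_deck.png

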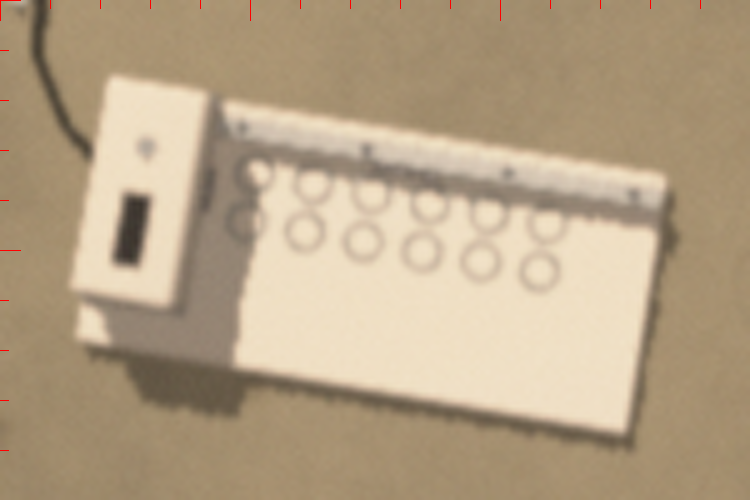

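View pics/c_rack.png

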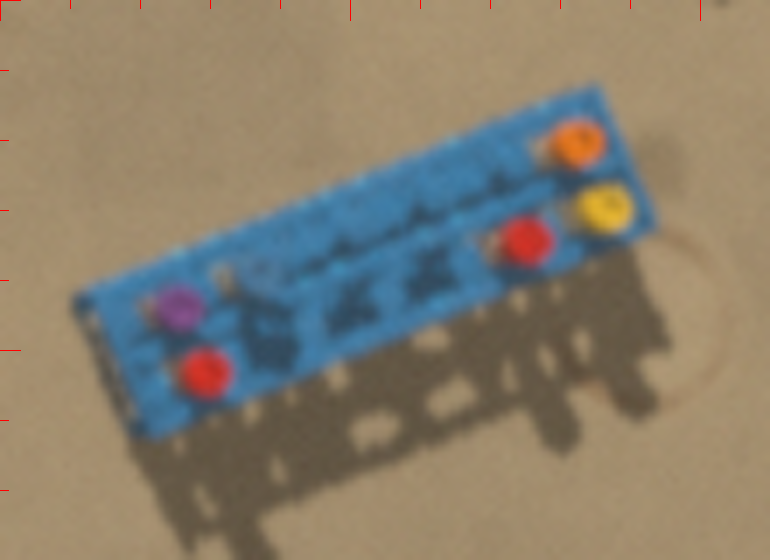

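View pics/c_reader.png

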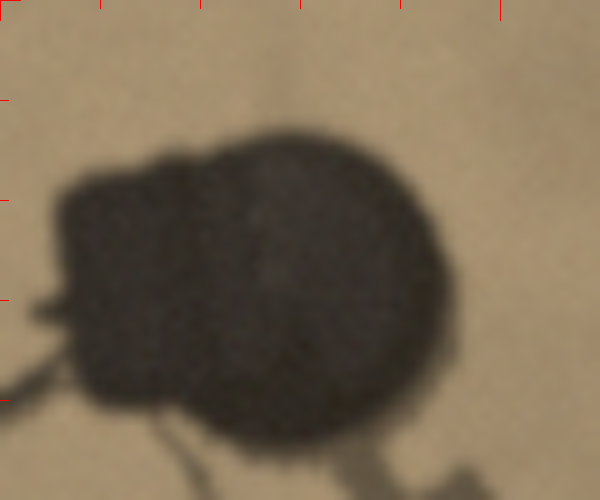

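View pics/c_sreader.png

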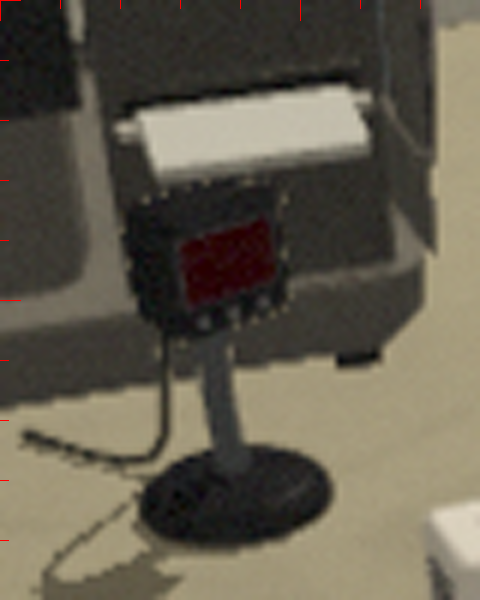

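View pics/c_sdeck.png

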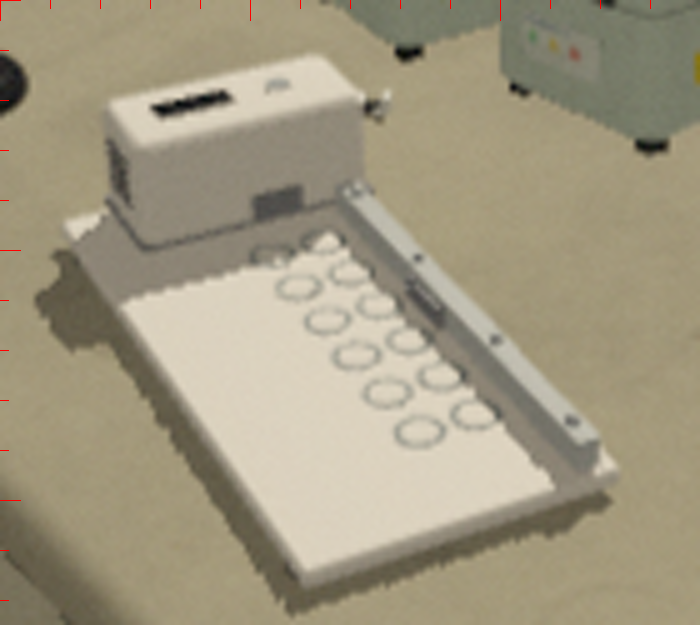

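View pics/c_srack.png

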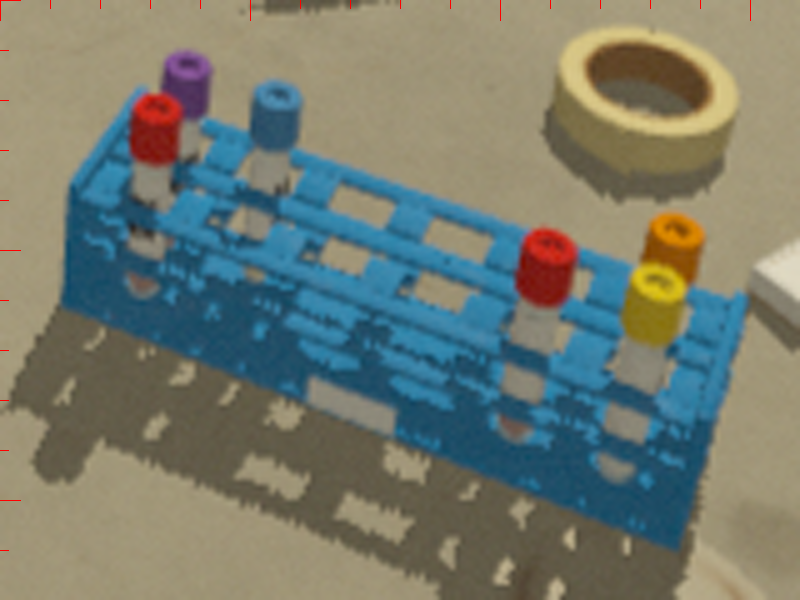

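```bash
python3 - <<'E'
from h import *
t=cv2.imread("pics/top0.png")
f=lambda x,y:(400+x/7-.43,220+y/7-.43)
P=[onz("top",f(*p),.088)for p in[(180,310),(205,373),(580,143),(607,208)]]
c=np.mean(P,0);ax=(P[0]+P[1]-P[2]-P[3])/2
print("caps centre",c,np.linalg.norm(ax),"dir y",np.degrees(np.arctan2(ax[1],ax[0])))
for p in[(597,85),(657,230),(80,295),(145,437),(150,430),(95,310)]:print(onz("top",f(*p),.058)[:2])
hsv=cv2.cvtColor(t,cv2.COLOR_BGR2HSV)
m=cv2.inRange(hsv,(95,110,60),(115,255,255));m[:, :400]=0;m[:,510:]=0;m[:220]=0
r=cv2.minAreaRect(cv2.findNonZero(m));print(r)
b=cv2.boxPoints(r);Q=[onz("top",q,.058)[:2] for q in b];print(np.array(Q))
# deck
g=lambda x,y:(230+x/5-.4,220+y/5-.4)
print("deck z.014")
for p in[(660,178),(628,433),(78,340)]:print(p,onz("top",g(*p),.014)[:2])
print("fence top z.03")
for p in[(222,100),(665,175),(218,130),(662,205)]:print(p,onz("top",g(*p),.03)[:2])
print("housing top z.076")
for p in[(108,75),(212,93),(172,305),(72,290)]:print(p,onz("top",g(*p),.076)[:2])
gs=lambda x,y:(210+x/5-.4,205+y/5-.4)
print("scene deck");
for p in[(300,585),(618,472),(66,225)]:print(p,onz("scene",gs(*p),.014)[:2])
for p in[(345,200),(580,450),(152,249),(590,440)]:print(p,onz("scene",gs(*p),.014 if p[0]!=590 else .03)[:2])
# reader
hs=lambda x,y:(160+x/6-.4,140+y/6-.4)
print("foot scene",onz("scene",hs(236,493),.004))
k=lambda x,y:(150+x/10-.45,250+y/10-.45)
print("foot top",onz("top",k(290,288),.004), "head",[onz("top",k(*p),.162)[:2] for p in[(60,190),(90,405),(170,155),(180,405)]])
for z in(.115,.145):print(z)
for p,z in[((178,243),.145),((270,217),.145),((278,277),.115),((190,307),.115),((228,262),.13)]:print(p,onz("scene",hs(*p),z))
E
```

```text
caps centre [ 0.54236056 -0.33966444  0.088     ] 0.16627101895727175 dir y 111.86520523179041
[ 0.61047627 -0.42844797]
[ 0.55377026 -0.44992286]
[ 0.53030297 -0.2252182 ]
[ 0.47524864 -0.24917708]
[ 0.47792975 -0.25117257]
[ 0.52444691 -0.23090979]
((452.6395568847656, 256.8402099609375), (22.441268920898438, 78.02256774902344), 67.69379425048828)
[[ 0.53148704 -0.22874728]
 [ 0.61065028 -0.42740837]
 [ 0.55381472 -0.44873612]
 [ 0.47515768 -0.25058862]]
deck z.014
(660, 178) [ 0.55097669 -0.09475767]
(628, 433) [ 0.4094799  -0.07499741]
(78, 340) [0.46331019 0.23052615]
fence top z.03
(222, 100) [0.59546312 0.14891078]
(665, 175) [ 0.55191122 -0.0963148 ]
(218, 130) [0.57880543 0.15114292]
(662, 205) [ 0.53532204 -0.09441934]
housing top z.076
(108, 75) [0.60602386 0.2063878 ]
(212, 93) [0.59587137 0.15042427]
(172, 305) [0.48238057 0.17187256]
(72, 290) [0.49079701 0.22534598]
scene deck
(300, 585) [ 0.40147936 -0.07892999]
(618, 472) [ 0.54569022 -0.1009883 ]
(66, 225) [0.46207174 0.22648676]
(345, 200) [0.58537681 0.16035452]
(580, 450) [ 0.54306977 -0.07914287]
(152, 249) [0.4840068  0.17932834]
(590, 440) [ 0.53676762 -0.09304977]
foot scene [0.49077951 0.42556592 0.004     ]
foot top [0.49048587 0.41890089 0.004     ] head [array([0.51488084, 0.43623106]), array([0.46091734, 0.42779349]), array([0.52347095, 0.40866733]), array([0.46073835, 0.40520425])]
0.115
0.145
(178, 243) [0.46934897 0.39716838 0.145     ]
(270, 217) [0.51511888 0.40122586 0.145     ]
(278, 277) [0.51626211 0.40359257 0.115     ]
(190, 307) [0.46993123 0.39569881 0.115     ]
(228, 262) [0.49160037 0.39878382 0.13      ]
```

```bash
python3 - <<'E'
from h import *
g=lambda x,y:(230+x/5-.4,220+y/5-.4)
gs=lambda x,y:(210+x/5-.4,205+y/5-.4)
for n,f,ps in(("top",g,[(258,175),(548,222),(245,222),(540,272)]),("scene",gs,[(323,241),(475,413),(272,255),(420,431)])):
    P=np.array([onz(n,f(*p),.014)for p in ps]);c=P.mean(0)
    a=P[0]+P[2]-P[1]-P[3];print(n,P[:,:2],c,np.linalg.norm(a)/2,"yaw y",np.degrees(np.arctan2(a[1],a[0])))
    th=np.arctan2(a[1],a[0])-np.pi/2
    th=np.radians(-10);Rm=np.array([[np.cos(th),-np.sin(th)],[np.sin(th),np.cos(th)]])
    print("origin",c[:2]-Rm@[.014,.007])
th=np.radians(-10);Rm=np.array([[np.cos(th),-np.sin(th)],[np.sin(th),np.cos(th)]])
o=np.array([.5076,.0672])
img={n:cv2.imread(f"pics/{n}0.png") for n in("top","scene")}
def L(ps,z,col):
    for n in img:
        q=np.array([proj(n,[*(o+Rm@np.array(p)),z])*16 for p in ps]).astype(int); cv2.polylines(img[n],[q],True,col,1,cv2.LINE_AA,4)
L([(-.073,-.156),(.073,-.156),(.073,.156),(-.073,.156)],.014,(0,0,255))
L([(.045,.115),(-.1,.115)],.014,(255,0,0));L([(.045,.115),(.045,-.135)],.014,(255,0,0))
L([(-.017,-.1015),(.045,-.1015),(.045,.1155),(-.017,.1155)],.014,(0,160,0))
cv2.imwrite("pics/o1.png",cv2.resize(img["top"][225:315,235:375],None,fx=5,fy=5,interpolation=2))
cv2.imwrite("pics/o2.png",cv2.resize(img["scene"][205:325,210:340],None,fx=5,fy=5,interpolation=2))
E
```

```text
top [[ 0.55441741  0.13015348]
 [ 0.52687428 -0.03182263]
 [ 0.5282042   0.13746781]
 [ 0.49904114 -0.02706118]] [0.52713426 0.05218437 0.014     ] 0.1656963858775599 yaw y 80.14736191715684
origin [0.51213141 0.04772179]
scene [[ 0.55391862  0.13337505]
 [ 0.52447199 -0.02974418]
 [ 0.52700742  0.13780227]
 [ 0.49790154 -0.02556847]] [0.52582489 0.05396617 0.014     ] 0.16584939915201308 yaw y 79.83269262675775
origin [0.51082205 0.04950359]
```

View pics/o1.png

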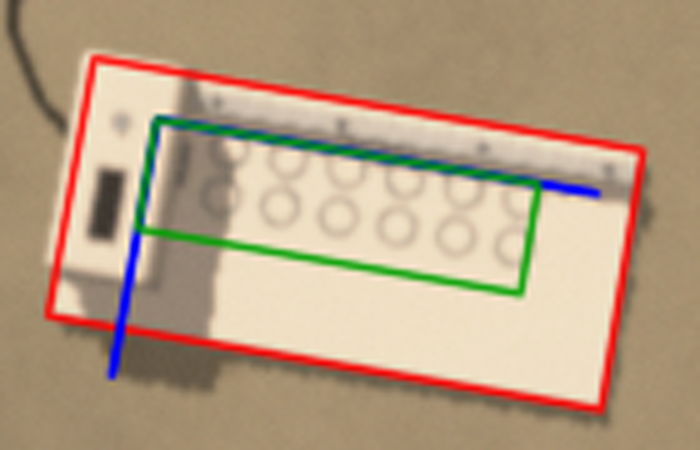

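View pics/o2.png

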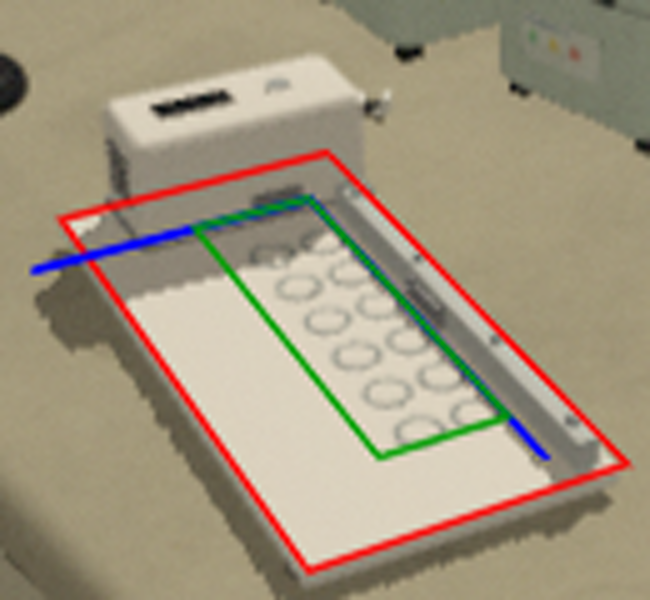

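```bash
cat >> h.py <<'E'
def rows(wps):
    """wps: x,y,z,yawdeg -> rows"""
    s=arm.observe();R0=R.from_euler("xyz",s["ee_rot"])
    for w in wps:
        d=R0.inv().apply(np.array(w[:3])-s["tool_pos"])
        r=(R0.inv()*R.from_euler("xyz",[np.pi,0,np.radians(w[3])])).as_rotvec()
        print(w,np.round(d,4).tolist(),np.round(r,4).tolist())
def st():
    s=arm.observe();print("t",round(s["time"],2),"pos",np.round(s["tool_pos"],4),"rpy",np.round(np.degrees(s["ee_rot"]),2),"F",np.round(s["ft_force"],2),"T",np.round(s["torque"],2),"g",round(s["grip_width"]*85.4,1),"q",np.round(s["qpos"],2))
E
python3 - <<'E'
from h import *
rows([(.42,.15,.25,135),(.5425,-.3395,.20,111.8)])
E
```

```text
(0.42, 0.15, 0.25, 135) [-0.3409, -0.3619, -0.0189] [-0.0016, 0.0004, 0.4276]
(0.5425, -0.3395, 0.2, 111.8) [-0.6271, -0.7774, 0.0318] [-0.0016, 0.0007, 0.8325]
```

Request:
arm_command(steps=[[-0.341,-0.362,-0.019,0,0,0.43,0.0854],[-0.341,-0.362,-0.019,0,0,0.43,0.0854],[-0.341,-0.362,-0.019,0,0,0.43,0.0854],[-0.341,-0.362,-0.019,0,0,0.43,0.0854],[-0.341,-0.362,-0.019,0,0,0.43,0.0854],[-0.341,-0.362,-0.019,0,0,0.43,0.0854],[-0.627,-0.777,0.03,0,0,0.83,0.0854],[-0.627,-0.777,0.03,0,0,0.83,0.0854]], force=40)

```text
time: 1.1
tool_pos: [0.4067, 0.1413, 0.2368]
ee_rot: [-3.141, 0.001, 1.973]
ft_force: [1.9, 0.5, 0.1]
grip_width: 0.994
```

```bash
python3 - <<'E'
from h import *
st();rows([(.5425,-.3395,.20,111.8)])
E
```

```text
t 1.1 pos [0.4067 0.1413 0.2368] rpy [-1.7997e+02  7.0000e-02  1.1303e+02] F [1.85 0.52 0.07] T [-0.02 -0.06 -0.03] g 84.9 q [-0.64  0.32  0.32  2.09 -0.15  0.74  0.17]
(0.5425, -0.3395, 0.2, 111.8) [-0.4956, -0.0631, 0.0374] [-0.0005, 0.0012, 0.0215]
```

Request:
arm_command(steps=[[-0.496,-0.063,0.037,0,0,0.02,0.0854],[-0.496,-0.063,0.037,0,0,0.02,0.0854],[-0.496,-0.063,0.037,0,0,0.02,0.0854],[-0.496,-0.063,0.037,0,0,0.02,0.0854],[-0.496,-0.063,0.037,0,0,0.02,0.0854],[-0.496,-0.063,0.037,0,0,0.02,0.0854],[-0.496,-0.063,0.037,0,0,0.02,0.0854],[-0.496,-0.063,0.037,0,0,0.02,0.0854]])

```text
time: 2.1
tool_pos: [0.5422, -0.3383, 0.2]
ee_rot: [-3.141, 0.0, 1.953]
ft_force: [0.9, 1.0, -0.3]
grip_width: 1.001
```

```bash
python3 - <<'E'
from h import *
st();rows([(.5425,-.3395,.20,111.8),(.5425,-.3395,.10,111.8),(.5425,-.3395,.022,111.8)])
E
```

```text
t 2.1 pos [ 0.5422 -0.3383  0.2   ] rpy [-1.7998e+02  2.0000e-02  1.1189e+02] F [ 0.92  1.01 -0.28] T [-0.02 -0.06 -0.05] g 85.5 q [ 0.33  0.66  0.31  1.59 -0.24  0.93  1.11]
(0.5425, -0.3395, 0.2, 111.8) [-0.0012, -0.0002, 0.0] [-0.0004, 0.0004, 0.0016]
(0.5425, -0.3395, 0.1, 111.8) [-0.0012, -0.0001, 0.1] [-0.0004, 0.0004, 0.0016]
(0.5425, -0.3395, 0.022, 111.8) [-0.0011, -0.0001, 0.178] [-0.0004, 0.0004, 0.0016]
```

Request:
arm_command(steps=[[-0.001,0,0.05,0,0,0,0.0854],[-0.001,0,0.1,0,0,0,0.0854],[-0.001,0,0.1,0,0,0,0.0854]])

```text
time: 2.48
tool_pos: [0.5395, -0.3372, 0.0959]
ee_rot: [-3.136, -0.008, 1.953]
ft_force: [0.1, 0.5, 0.7]
grip_width: 0.999
```

```bash
python3 - <<'E'
from h import *
st()
crop("d1",arm.capture("top"),400,210,110,90,7)
crop("d2",arm.capture("scene"),335,230,180,190,4)
E
```

```text
t 2.48 pos [ 0.5395 -0.3372  0.0959] rpy [-179.65   -0.43  111.88] F [0.14 0.5  0.68] T [0.01 0.02 0.03] g 85.4 q [ 0.36  0.79  0.27  1.67 -0.28  0.73  1.14]
```

View pics/d1.png

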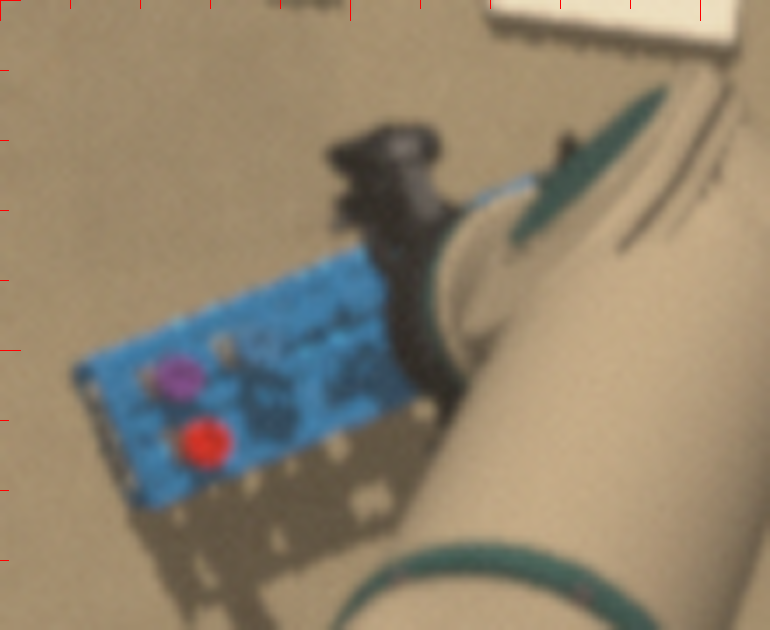

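View pics/d2.png

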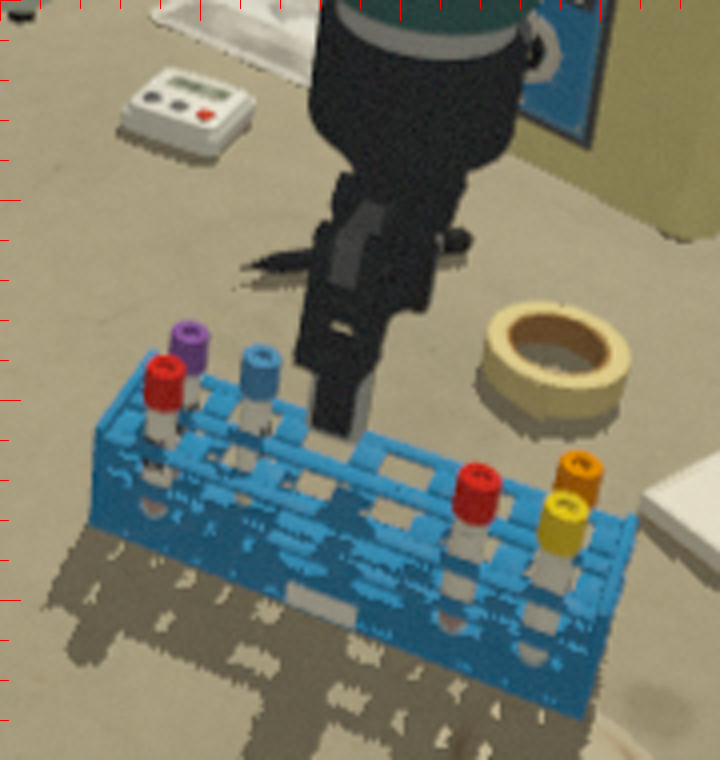

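The gripper is centred over the middle of the rack (rack unmoved, finger above mid-length at ≈(330,400) in the crop). Descending to grasp.

```bash
python3 - <<'E'
from h import *
st();rows([(.5425,-.3395,.10,111.8),(.5425,-.3395,.022,111.8)])
E
```

```text
t 2.58 pos [ 0.543  -0.3396  0.1008] rpy [-1.7998e+02  5.0000e-02  1.1190e+02] F [ 0.76 -0.53  1.  ] T [ 0.01 -0.01 -0.03] g 85.5 q [ 0.36  0.79  0.27  1.66 -0.28  0.73  1.14]
(0.5425, -0.3395, 0.1, 111.8) [0.0003, -0.0004, 0.0008] [-0.0003, 0.001, 0.0017]
(0.5425, -0.3395, 0.022, 111.8) [0.0003, -0.0004, 0.0788] [-0.0003, 0.001, 0.0017]
```

Request:
arm_command(steps=[[0,0,0.03,0,0,0.0,0.0854],[0,0,0.055,0,0,0,0.0854],[0,0,0.075,0,0,0,0.0854],[0,0,0.079,0,0,0,0.0854],[0,0,0.079,0,0,0,0.0854]])

```text
time: 3.2
tool_pos: [0.5435, -0.3401, 0.0227]
ee_rot: [3.141, 0.002, 1.953]
ft_force: [0.8, -0.3, 0.2]
grip_width: 1.004
```

Request:
arm_command(steps=[[0,0,0,0,0,0,0.05],[0,0,0,0,0,0,0.05],[0,0,0,0,0,0,0.05],[0,0,0,0,0,0,0.05],[0,0,0,0,0,0,0.05]], force=40)

```text
time: 3.82
tool_pos: [0.5439, -0.3408, 0.0242]
ee_rot: [3.14, 0.004, 1.953]
ft_force: [-0.8, 1.7, 4.6]
grip_width: 0.711
```

```bash
python3 - <<'E'
from h import *
st()
crop("e2",arm.capture("scene"),335,230,180,190,4)
E
```

```text
t 3.83 pos [ 0.5439 -0.3408  0.0242] rpy [179.93   0.21 111.89] F [-0.77  1.67  4.56] T [0.05 0.34 0.  ] g 60.7 q [ 0.38  0.89  0.23  1.69 -0.32  0.59  1.17]
```

View pics/e2.png

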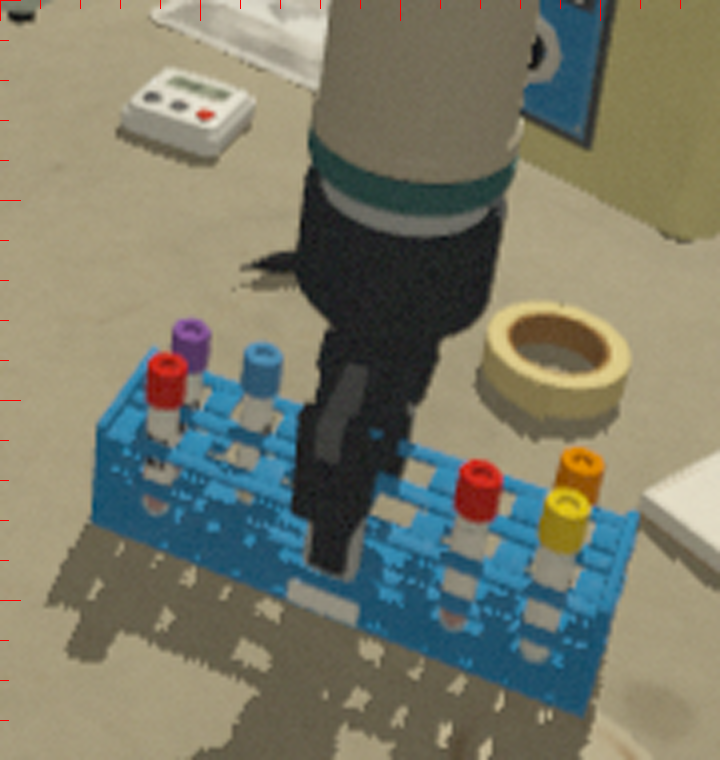

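Request:
arm_command(steps=[[0,0,-0.01,0,0,0,0.05],[0,0,-0.03,0,0,0,0.05],[0,0,-0.06,0,0,0,0.05],[0,0,-0.09,0,0,0,0.05],[0,0,-0.11,0,0,0,0.05],[0,0,-0.115,0,0,0,0.05],[0,0,-0.115,0,0,0,0.05]], force=50)

```text
time: 4.75
tool_pos: [0.5436, -0.3403, 0.1396]
ee_rot: [3.14, 0.004, 1.953]
ft_force: [0.4, 0.2, -3.4]
grip_width: 0.708
```

```bash
python3 - <<'E'
from h import *
st()
i=arm.capture("scene")
crop("f2",i,335,180,180,190,4)
n=12
P0=np.array([.5439,-.3408,.138,111.9]);P1=np.array([.517,.20,.121,97.5])
rows([tuple(np.round(P0+(P1-P0)*k/n,4)) for k in range(1,n+1)])
E
```

```text
t 4.75 pos [ 0.5436 -0.3403  0.1396] rpy [179.91   0.22 111.9 ] F [ 0.37  0.16 -3.37] T [ 0.02 -0.03 -0.02] g 60.4 q [ 0.34  0.74  0.29  1.64 -0.27  0.8   1.13]
(np.float64(0.5417), np.float64(-0.2957), np.float64(0.1366), np.float64(110.7)) [0.0418, 0.0151, 0.0021] [0.0008, 0.0027, 0.0209]
(np.float64(0.5394), np.float64(-0.2507), np.float64(0.1352), np.float64(109.5)) [0.0844, 0.0298, 0.0034] [0.0008, 0.0027, 0.0418]
(np.float64(0.5372), np.float64(-0.2056), np.float64(0.1338), np.float64(108.3)) [0.127, 0.0445, 0.0047] [0.0009, 0.0027, 0.0627]
(np.float64(0.5349), np.float64(-0.1605), np.float64(0.1323), np.float64(107.1)) [0.1697, 0.0592, 0.0061] [0.0009, 0.0027, 0.0837]
(np.float64(0.5327), np.float64(-0.1155), np.float64(0.1309), np.float64(105.9)) [0.2123, 0.074, 0.0074] [0.0009, 0.0027, 0.1046]
(np.float64(0.5305), np.float64(-0.0704), np.float64(0.1295), np.float64(104.7)) [0.255, 0.0887, 0.0087] [0.0009, 0.0027, 0.1256]
(np.float64(0.5282), np.float64(-0.0253), np.float64(0.1281), np.float64(103.5)) [0.2977, 0.1034, 0.01] [0.001, 0.0027, 0.1465]
(np.float64(0.526), np.float64(0.0197), np.float64(0.1267), np.float64(102.3)) [0.3403, 0.1182, 0.0113] [0.001, 0.0027, 0.1675]
(np.float64(0.5237), np.float64(0.0648), np.float64(0.1252), np.float64(101.1)) [0.383, 0.1328, 0.0127] [0.001, 0.0027, 0.1884]
(np.float64(0.5215), np.float64(0.1099), np.float64(0.1238), np.float64(99.9)) [0.4257, 0.1476, 0.014] [0.0011, 0.0026, 0.2093]
(np.float64(0.5192), np.float64(0.1549), np.float64(0.1224), np.float64(98.7)) [0.4683, 0.1623, 0.0153] [0.0011, 0.0026, 0.2303]
(np.float64(0.517), np.float64(0.2), np.float64(0.121), np.float64(97.5)) [0.5109, 0.177, 0.0166] [0.0011, 0.0026, 0.2512]
```

View pics/f2.png

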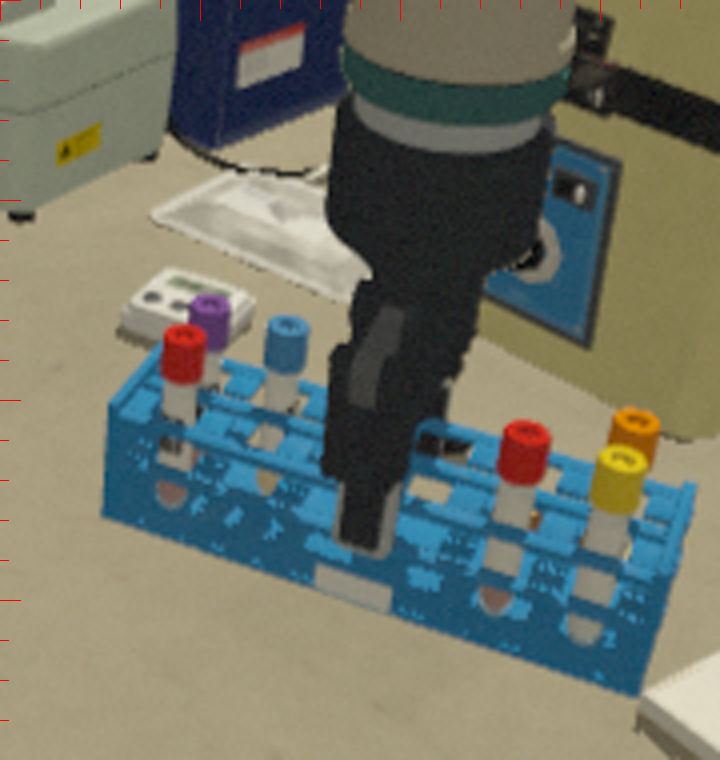

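The rack is lifted and level, with no pitching in the grip. Now the transfer.

Request:
arm_command(steps=[[0.025,0.009,0,0,0,0.01,0.05],[0.067,0.024,0.001,0,0,0.03,0.05],[0.11,0.038,0.002,0,0,0.05,0.05],[0.153,0.053,0.003,0,0,0.07,0.05],[0.195,0.068,0.004,0,0,0.09,0.05],[0.238,0.083,0.006,0,0,0.115,0.05],[0.281,0.098,0.008,0,0,0.135,0.05],[0.322,0.112,0.01,0,0,0.158,0.05]])

```text
time: 5.8
tool_pos: [0.5264, 0.0021, 0.1271]
ee_rot: [-3.141, 0.002, 1.795]
ft_force: [0.1, 0.5, -3.1]
grip_width: 0.705
```

```bash
python3 - <<'E'
from h import *
st()
P0=arm.observe()["tool_pos"];P1=np.array([.517,.20,.121])
rows([(*np.round(P0+(P1-P0)*k,4),97.5) for k in (.25,.5,.75,.9,1)])
E
```

```text
t 5.8 pos [0.5264 0.0021 0.1271] rpy [-1.7998e+02  1.3000e-01  1.0282e+02] F [ 0.14  0.46 -3.14] T [ 0.07 -0.1  -0.02] g 60.2 q [-0.3   0.63  0.37  1.97 -0.38  0.61  0.54]
(np.float64(0.524), np.float64(0.0516), np.float64(0.1256), 97.5) [0.0488, 0.0087, 0.0014] [-0.0002, 0.0023, 0.0929]
(np.float64(0.5217), np.float64(0.1011), np.float64(0.1241), 97.5) [0.0976, 0.0174, 0.0028] [-0.0002, 0.0023, 0.0929]
(np.float64(0.5193), np.float64(0.1505), np.float64(0.1225), 97.5) [0.1463, 0.026, 0.0043] [-0.0002, 0.0023, 0.0929]
(np.float64(0.5179), np.float64(0.1802), np.float64(0.1216), 97.5) [0.1755, 0.0313, 0.0051] [-0.0002, 0.0023, 0.0929]
(np.float64(0.517), np.float64(0.2), np.float64(0.121), 97.5) [0.1951, 0.0348, 0.0057] [-0.0002, 0.0023, 0.0929]
```

Request:
arm_command(steps=[[0.045,0.008,0.001,0,0,0.02,0.05],[0.085,0.015,0.002,0,0,0.045,0.05],[0.12,0.021,0.003,0,0,0.065,0.05],[0.15,0.027,0.004,0,0,0.08,0.05],[0.175,0.031,0.005,0,0,0.09,0.05],[0.19,0.034,0.006,0,0,0.093,0.05],[0.195,0.035,0.006,0,0,0.093,0.05],[0.195,0.035,0.006,0,0,0.093,0.05]])

```text
time: 6.8
tool_pos: [0.5172, 0.1992, 0.1205]
ee_rot: [-3.141, 0.003, 1.701]
ft_force: [-0.2, -0.6, -3.2]
grip_width: 0.707
```

```bash
python3 - <<'E'
from h import *
st()
crop("g1",arm.capture("top"),150,215,190,110,4)
crop("g2",arm.capture("scene"),160,130,190,140,4)
E
```

```text
t 6.8 pos [0.5172 0.1992 0.1205] rpy [-179.97    0.18   97.46] F [-0.24 -0.64 -3.23] T [-0.07 -0.01 -0.02] g 60.4 q [-0.7   0.69  0.43  1.9  -0.44  0.66  0.14]
```

View pics/g1.png

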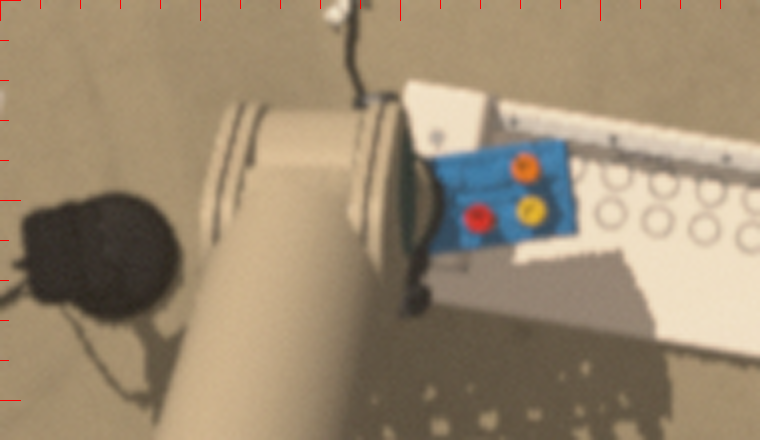

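View pics/g2.png

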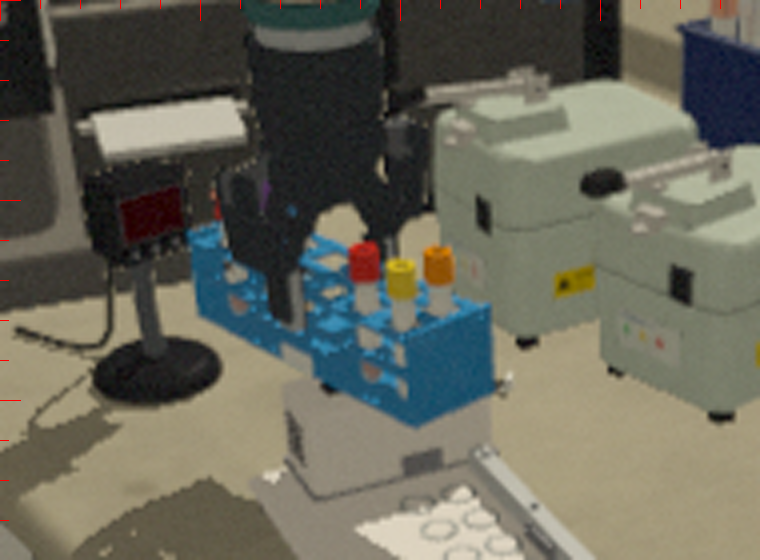

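```bash
python3 - <<'E'
from h import *
s=arm.observe();c=s["tool_pos"][:2]
a=np.radians(97.46);dy=np.array([np.cos(a),np.sin(a)]);dx=np.array([dy[1],-dy[0]]);c=c+.002*dy
for sx in(-1,1):
  for z in(.0965,.1545): p=c-dy*.1085+sx*.031*dx; print(sx,z,(proj("scene",[*p,z])-[160,130])*4)
p=c+dy*.1085-.031*dx
for z in(.0965,.1545):print("front near",(proj("scene",[*p,z])-[160,130])*4)
lab=c+.109*dy;w=np.array([.4925,.399]);print(lab,(lab-w)@dy,(lab-w)@dx)
E
```

```text
-1 0.0965 [414.76618225 427.38771357]
-1 0.1545 [408.65572077 334.30137471]
1 0.0965 [496.61198891 390.53257195]
1 0.1545 [493.01646658 300.0818929 ]
front near [194.29301245 313.09029371]
front near [183.30955322 228.31550701]
[0.50302935 0.30859925] -0.09100263823834924 -0.0012968667567146343
```

Request:
arm_command(steps=[[0,0,0,0,0,0,0.05],[0,0,0,0,0,0,0.05],[0,0,0,0,0,0,0.05],[0,0,0,0,0,0,0.05],[0,0,0,0,0,0,0.05],[0,0,0,0,0,0,0.05],[0,0,0,0,0,0,0.05],[0,0,0,0,0,0,0.05]])

```text
time: 7.9
tool_pos: [0.5174, 0.1985, 0.1207]
ee_rot: [-3.141, 0.003, 1.7]
ft_force: [0.5, -0.4, -3.8]
grip_width: 0.71
```

Request:
arm_command(steps=[[0,0,0,0,0,0,0.05],[0,0,0,0,0,0,0.05],[0,0,0,0,0,0,0.05],[0,0,0,0,0,0,0.05],[0,0,0,0,0,0,0.05],[0,0,0,0,0,0,0.05]])

```text
time: 8.65
tool_pos: [0.5174, 0.1986, 0.1207]
ee_rot: [-3.141, 0.003, 1.7]
ft_force: [0.2, -0.4, -3.5]
grip_width: 0.711
```

```bash
python3 - <<'E'
from h import *
st()
P0=arm.observe()["tool_pos"];P1=np.array([.503,.035,.121])
rows([(*np.round(P0+(P1-P0)*k,4),97.5-17.5*k) for k in (.12,.33,.54,.75,.9,1)])
E
```

```text
t 8.65 pos [0.5174 0.1986 0.1207] rpy [-179.99    0.18   97.39] F [ 0.17 -0.37 -3.51] T [ 0.02 -0.02 -0.04] g 60.7 q [-0.69  0.68  0.43  1.9  -0.44  0.66  0.14]
(np.float64(0.5157), np.float64(0.1789), np.float64(0.1208), 95.4) [-0.0193, -0.0042, -0.0] [-0.0002, 0.0031, 0.0348]
(np.float64(0.5127), np.float64(0.1446), np.float64(0.1208), 91.725) [-0.0529, -0.0116, 0.0001] [-0.0001, 0.0031, 0.0989]
(np.float64(0.5096), np.float64(0.1102), np.float64(0.1209), 88.05) [-0.0866, -0.0191, 0.0001] [0.0, 0.0031, 0.1631]
(np.float64(0.5066), np.float64(0.0759), np.float64(0.1209), 84.375) [-0.1203, -0.0265, 0.0002] [0.0001, 0.0031, 0.2272]
(np.float64(0.5044), np.float64(0.0514), np.float64(0.121), 81.75) [-0.1443, -0.0318, 0.0002] [0.0002, 0.0031, 0.273]
(np.float64(0.503), np.float64(0.035), np.float64(0.121), 80.0) [-0.1604, -0.0353, 0.0002] [0.0003, 0.0031, 0.3036]
```

Request:
arm_command(steps=[[-0.019,-0.004,0,0,0.003,0.035,0.05],[-0.053,-0.012,0,0,0.003,0.1,0.05],[-0.087,-0.019,0,0,0.003,0.163,0.05],[-0.12,-0.0265,0,0,0.003,0.227,0.05],[-0.145,-0.032,0,0,0.003,0.273,0.05],[-0.1605,-0.0355,0,0,0.003,0.304,0.05],[-0.1605,-0.0355,0,0,0.003,0.304,0.05],[-0.1605,-0.0355,0,0,0.003,0.304,0.05]])

```text
time: 9.65
tool_pos: [0.5029, 0.036, 0.1212]
ee_rot: [3.142, -0.001, 1.397]
ft_force: [-0.6, 0.0, -3.6]
grip_width: 0.707
```

```bash
python3 - <<'E'
from h import *
st()
crop("i1",arm.capture("top"),230,215,160,110,5)
crop("i2",arm.capture("scene"),200,150,180,170,4)
rows([(.503,.035,.044,80)])
E
```

```text
t 9.65 pos [0.5029 0.036  0.1212] rpy [ 1.800e+02 -5.000e-02  8.007e+01] F [-0.57  0.04 -3.58] T [-0.03  0.04 -0.01] g 60.4 q [-0.44  0.64  0.47  2.03 -0.51  0.59  0.21]
(0.503, 0.035, 0.044, 80) [-0.0012, 0.0002, 0.0771] [0.0001, -0.0006, 0.0019]
```

View pics/i1.png

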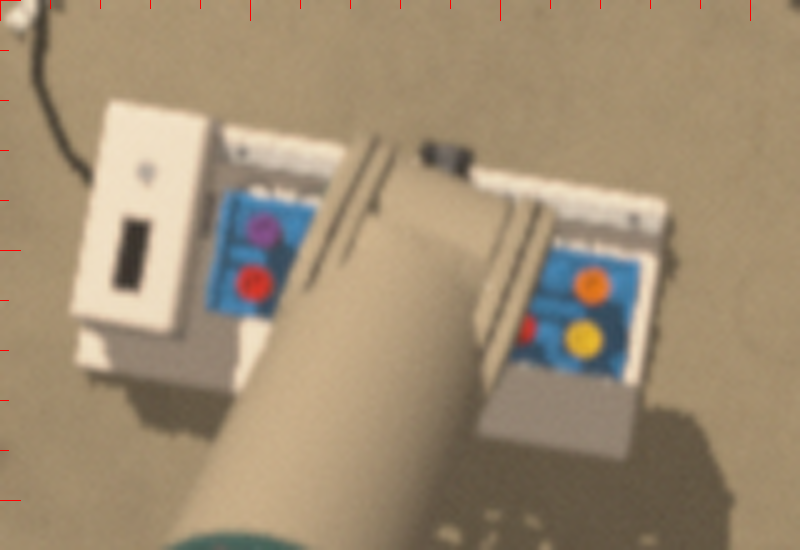

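View pics/i2.png

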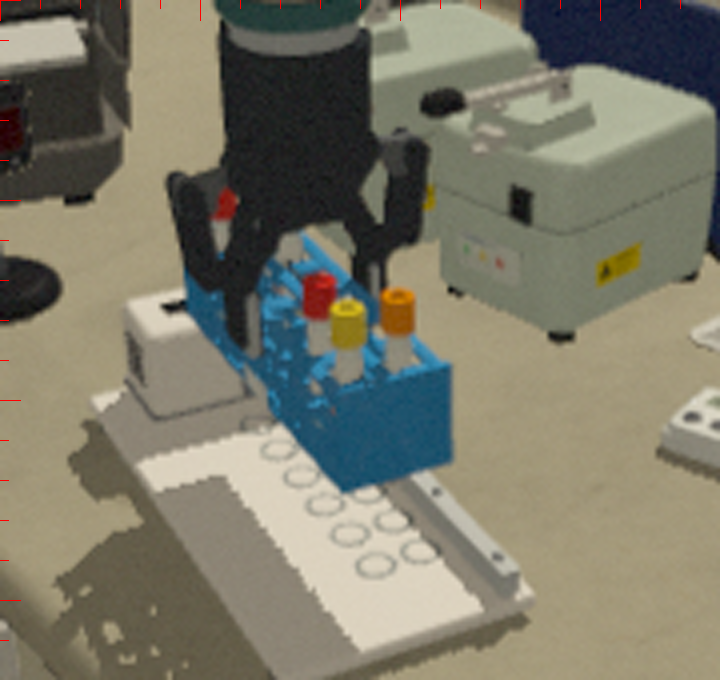

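Rack over the deck, parallel to the fence, clear of the housing. Lowering close to the deck.

Request:
arm_command(steps=[[-0.001,0,0.02,0,0,0.001,0.05],[-0.001,0,0.045,0,0,0.001,0.05],[-0.001,0,0.065,0,0,0.001,0.05],[-0.001,0,0.075,0,0,0.001,0.05],[-0.001,0,0.077,0,0,0.001,0.05],[-0.001,0,0.077,0,0,0.001,0.05]])

```text
time: 10.5
tool_pos: [0.5033, 0.0354, 0.0445]
ee_rot: [3.141, -0.001, 1.397]
ft_force: [0.6, -0.5, -3.6]
grip_width: 0.71
```

```bash
python3 - <<'E'
from h import *
st()
crop("j1",arm.capture("top"),230,215,160,110,5)
crop("j2",arm.capture("scene"),200,180,150,150,5)
E
```

```text
t 10.5 pos [0.5033 0.0354 0.0445] rpy [ 1.7995e+02 -5.0000e-02  8.0070e+01] F [ 0.57 -0.47 -3.62] T [ 0.03  0.   -0.02] g 60.6 q [-0.35  0.76  0.34  2.07 -0.61  0.41  0.3 ]
```

View pics/j1.png

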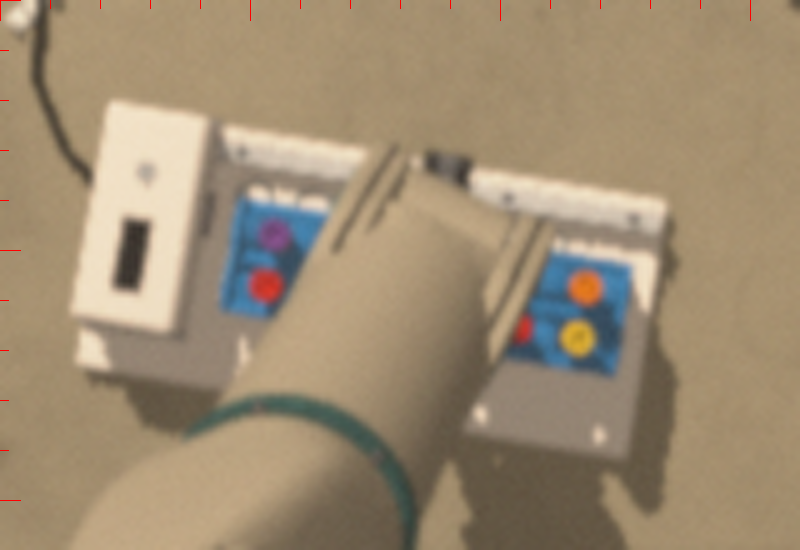

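View pics/j2.png

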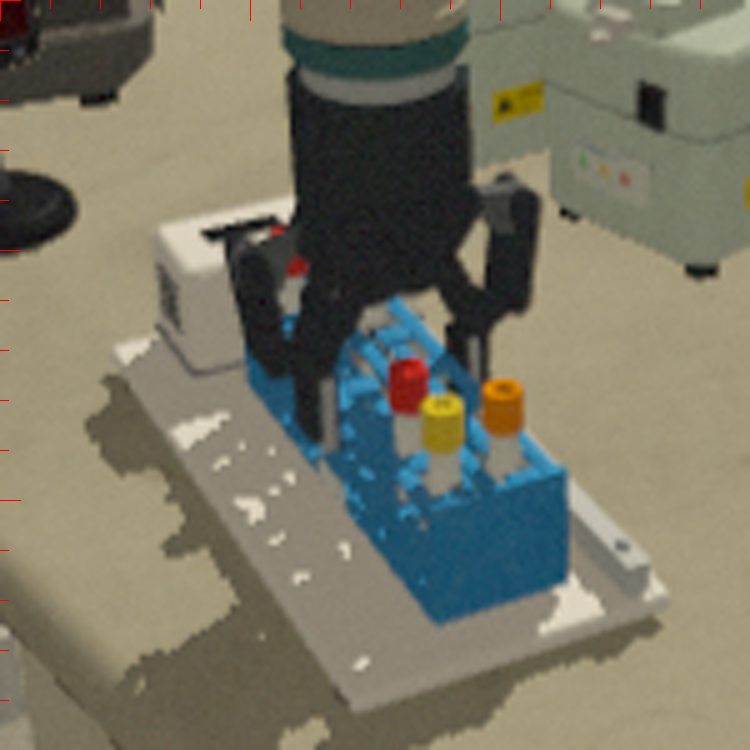

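Request:
arm_command(steps=[[0,0,0.003,0,0,0.001,0.05],[0,0,0.006,0,0,0.001,0.05],[0,0,0.007,0,0,0.001,0.05],[0,0,0.007,0,0,0.001,0.05]])

```text
time: 11.1
tool_pos: [0.5035, 0.0354, 0.0383]
ee_rot: [3.14, -0.002, 1.396]
ft_force: [-1.8, 1.3, 4.5]
grip_width: 0.706
```

```bash
python3 - <<'E'
from h import *
st()
E
```

```text
t 11.1 pos [0.5035 0.0354 0.0383] rpy [ 1.7991e+02 -9.0000e-02  8.0010e+01] F [-1.81  1.32  4.5 ] T [-0.06  0.31 -0.  ] g 60.3 q [-0.34  0.77  0.32  2.07 -0.62  0.39  0.31]
```

Request:
arm_command(steps=[[0.004,0.003,0,0,0,0,0.05],[0.008,0.007,0,0,0,0,0.05],[0.012,0.01,0,0,0,0,0.05],[0.013,0.012,0,0,0,0,0.05],[0.013,0.012,0,0,0,0,0.05]])

```text
time: 11.72
tool_pos: [0.5179, 0.0466, 0.0384]
ee_rot: [3.14, -0.002, 1.397]
ft_force: [0.2, 0.5, 1.2]
grip_width: 0.71
```

```bash
cat >> h.py <<'E'
def stt():
    st();s=arm.observe();R0=R.from_euler("xyz",s["ee_rot"]);print("F tool",np.round(R0.inv().apply(s["ft_force"]),2),"T tool",np.round(R0.inv().apply(s["torque"]),2))
E
python3 - <<'E'
from h import *
stt()
E
```

```text
t 11.72 pos [0.5179 0.0466 0.0384] rpy [ 1.7988e+02 -1.1000e-01  8.0030e+01] F [0.15 0.47 1.24] T [-0.02  0.15  0.02] g 60.6 q [-0.37  0.78  0.34  2.03 -0.62  0.43  0.28]
F tool [ 0.49  0.07 -1.24] T tool [ 0.15 -0.05 -0.02]
```

Request:
arm_command(steps=[[0,0.002,0.0003,0,0,0,0.05],[0,0.004,0.0003,0,0,0,0.05],[0,0.006,0.0003,0,0,0,0.05],[0,0.006,0.0003,0,0,0,0.05]])

```text
time: 12.22
tool_pos: [0.5224, 0.046, 0.0384]
ee_rot: [-3.141, -0.003, 1.397]
ft_force: [-4.7, 1.0, 6.5]
grip_width: 0.705
```

```bash
python3 - <<'E'
from h import *
stt()
E
```

```text
t 12.22 pos [0.5224 0.046  0.0384] rpy [-1.7996e+02 -1.6000e-01  8.0030e+01] F [-4.7   1.01  6.55] T [-0.07  0.85 -0.  ] g 60.2 q [-0.37  0.79  0.35  2.02 -0.61  0.44  0.28]
F tool [ 0.2  -4.81 -6.54] T tool [ 0.82 -0.21  0.01]
```

Request:
arm_command(steps=[[0,0.002,0,0,0,0,0.05],[0,0.003,0,0,0,0,0.05],[0,0.003,0,0,0,0,0.05]])

```text
time: 12.6
tool_pos: [0.5234, 0.0458, 0.0385]
ee_rot: [-3.137, -0.003, 1.397]
ft_force: [-6.1, 0.4, 7.0]
grip_width: 0.71
```

```bash
python3 - <<'E'
from h import *
stt()
crop("k1",arm.capture("top"),230,215,160,110,5)
crop("k2",arm.capture("scene"),200,180,150,150,5)
E
```

```text
t 12.6 pos [0.5234 0.0458 0.0385] rpy [-179.74   -0.19   80.03] F [-6.09  0.41  6.96] T [-0.14  0.97  0.01] g 60.7 q [-0.36  0.79  0.35  2.01 -0.61  0.45  0.28]
F tool [-0.62 -6.1  -6.93] T tool [ 0.93 -0.3  -0.  ]
```

View pics/k1.png

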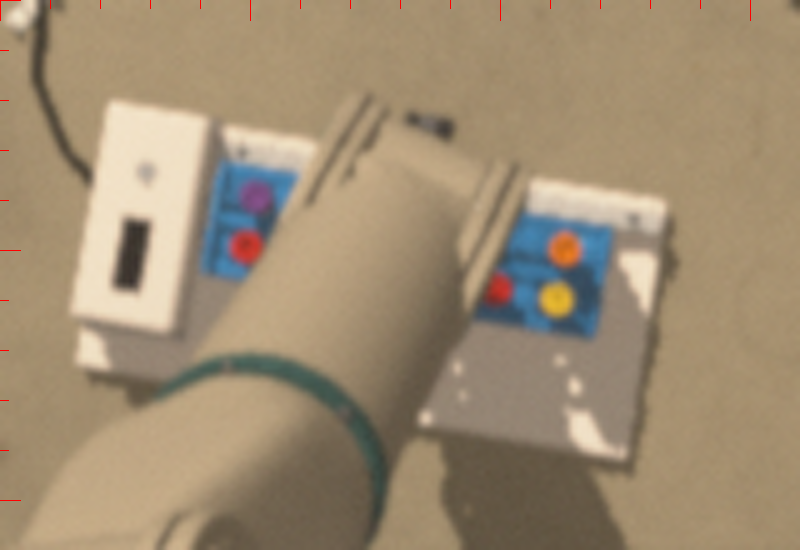

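View pics/k2.png

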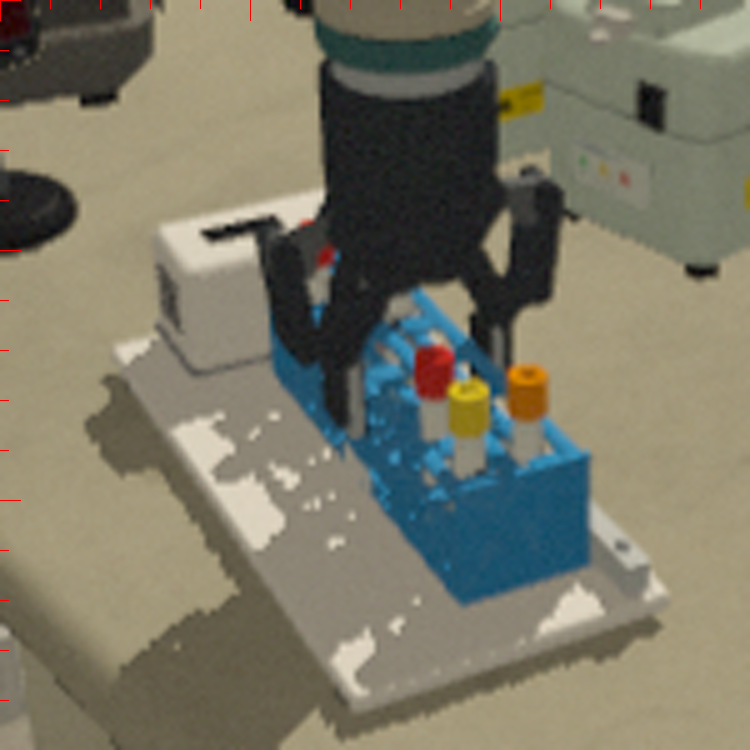

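Request:
arm_command(steps=[[0,0.003,0,0,0,0,0.05],[0,0.005,0,0,0,0,0.05],[0,0.005,0,0,0,0,0.05]])

```text
time: 13.08
tool_pos: [0.5252, 0.0456, 0.0386]
ee_rot: [-3.131, -0.004, 1.397]
ft_force: [-6.8, 0.8, 10.4]
grip_width: 0.707
```

```bash
python3 - <<'E'
from h import *
stt()
E
```

```text
t 13.07 pos [0.5252 0.0456 0.0386] rpy [-179.41   -0.24   80.03] F [-6.75  0.76 10.42] T [-0.11  1.46  0.01] g 60.4 q [-0.36  0.79  0.35  2.   -0.61  0.46  0.27]
F tool [ -0.37  -6.89 -10.35] T tool [ 1.42 -0.36 -0.  ]
```

Request:
arm_command(steps=[[0,0.002,-0.0003,-0.006,-0.002,0,0.05],[0,0.003,-0.0005,-0.012,-0.004,0,0.05],[0,0.003,-0.0005,-0.014,-0.004,0,0.05],[0,0.003,-0.0005,-0.014,-0.004,0,0.05]])

```text
time: 13.58
tool_pos: [0.5251, 0.0455, 0.0384]
ee_rot: [-3.139, -0.0, 1.397]
ft_force: [-6.3, 0.8, 3.2]
grip_width: 0.712
```

```bash
python3 - <<'E'
from h import *
stt()
E
```

```text
t 13.57 pos [0.5251 0.0455 0.0384] rpy [-1.7987e+02 -2.0000e-02  8.0030e+01] F [-6.28  0.85  3.21] T [ 0.04  1.41 -0.03] g 60.8 q [-0.37  0.79  0.35  2.01 -0.61  0.45  0.27]
F tool [-0.25 -6.34 -3.19] T tool [ 1.4  -0.21  0.03]
```

Request:
arm_command(steps=[[0.002,0.003,0,-0.003,0,0,0.05],[0.004,0.003,0,-0.003,0,0,0.05],[0.006,0.003,0,-0.003,0,0,0.05],[0.007,0.003,0,-0.003,0,0,0.05],[0.007,0.003,0,-0.003,0,0,0.05]])

```text
time: 14.2
tool_pos: [0.5258, 0.049, 0.0384]
ee_rot: [-3.137, 0.003, 1.395]
ft_force: [-9.4, -6.2, 9.4]
grip_width: 0.709
```

```bash
python3 - <<'E'
from h import *
stt()
E
```

```text
t 14.2 pos [0.5258 0.049  0.0384] rpy [-179.74    0.18   79.93] F [-9.37 -6.15  9.35] T [-1.29  1.86  0.14] g 60.5 q [-0.38  0.79  0.36  2.   -0.61  0.46  0.26]
F tool [-7.72 -8.19 -9.29] T tool [ 1.6  -1.6  -0.14]
```

Request:
arm_command(steps=[[0.003,0.003,-0.0005,-0.006,0.002,0,0.05],[0.005,0.003,-0.0005,-0.006,0.003,0,0.05],[0.005,0.003,-0.0005,-0.006,0.003,0,0.05],[0.005,0.003,-0.0005,-0.006,0.003,0,0.05]])

```text
time: 14.7
tool_pos: [0.5262, 0.0511, 0.0385]
ee_rot: [-3.137, 0.003, 1.394]
ft_force: [-7.6, -5.7, 6.3]
grip_width: 0.709
```

```bash
python3 - <<'E'
from h import *
stt()
crop("m1",arm.capture("top"),230,215,160,110,5)
crop("m2",arm.capture("scene"),200,180,150,150,5)
E
```

```text
t 14.7 pos [0.5262 0.0511 0.0385] rpy [-179.76    0.19   79.89] F [-7.65 -5.7   6.26] T [-1.08  1.74  0.23] g 60.6 q [-0.39  0.8   0.36  2.   -0.61  0.46  0.26]
F tool [-6.98 -6.55 -6.21] T tool [ 1.52 -1.37 -0.23]
```

View pics/m1.png

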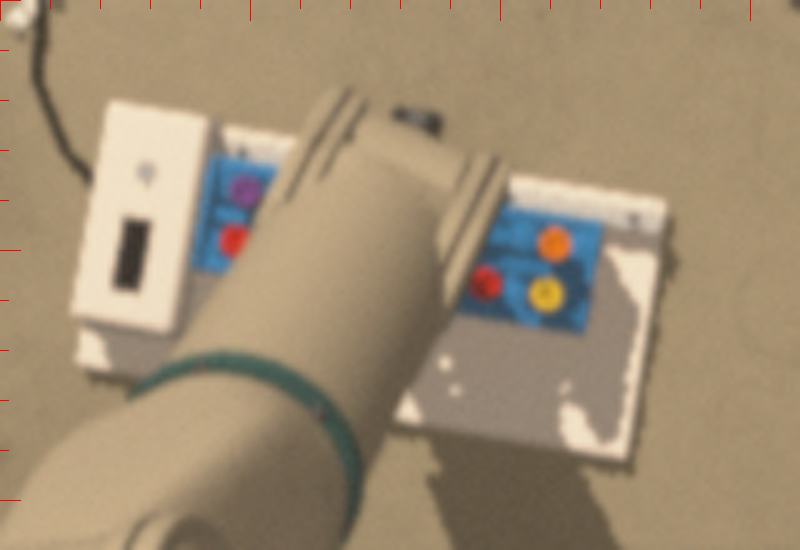

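View pics/m2.png

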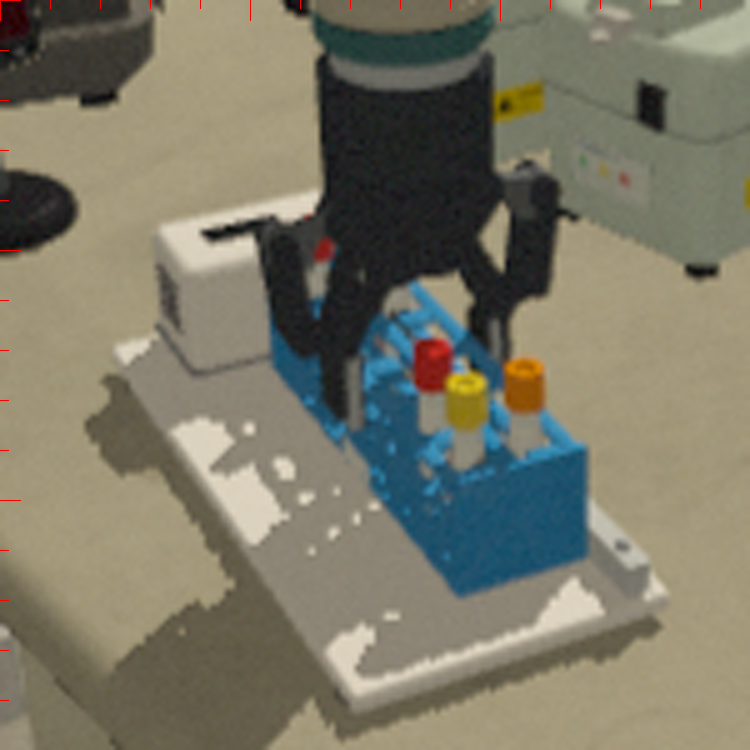

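Request:
arm_command(steps=[[0.003,0.003,-0.0003,-0.006,0.003,-0.002,0.05],[0.005,0.003,-0.0003,-0.006,0.003,-0.002,0.05],[0.005,0.003,-0.0003,-0.006,0.003,-0.002,0.05],[0.005,0.003,-0.0003,-0.006,0.003,-0.002,0.05]])

```text
time: 15.3
tool_pos: [0.5263, 0.0517, 0.0385]
ee_rot: [-3.138, 0.005, 1.395]
ft_force: [-9.4, -7.5, 6.8]
grip_width: 0.708
```

```bash
python3 - <<'E'
from h import *
stt()
E
```

```text
t 15.3 pos [0.5263 0.0517 0.0385] rpy [-179.79    0.29   79.9 ] F [-9.37 -7.5   6.84] T [-1.57  1.85  0.27] g 60.5 q [-0.39  0.8   0.37  2.   -0.61  0.46  0.25]
F tool [-9.06 -7.94 -6.77] T tool [ 1.54 -1.87 -0.27]
```

Request:
arm_command(steps=[[0.004,0.003,-0.0003,-0.005,0.004,-0.002,0.05],[0.006,0.004,-0.0003,-0.005,0.005,-0.002,0.05],[0.006,0.004,-0.0003,-0.005,0.005,-0.002,0.05],[0.006,0.004,-0.0003,-0.005,0.005,-0.002,0.05]])

```text
time: 15.8
tool_pos: [0.5263, 0.0517, 0.0385]
ee_rot: [-3.136, 0.006, 1.394]
ft_force: [-11.8, -11.4, 10.1]
grip_width: 0.706
```

```bash
python3 - <<'E'
from h import *
stt()
crop("n1",arm.capture("top"),230,215,160,110,5)
crop("n2",arm.capture("scene"),200,180,150,150,5)
E
```

```text
t 15.8 pos [0.5263 0.0517 0.0385] rpy [-179.66    0.37   79.88] F [-11.8  -11.44  10.06] T [-2.16  2.34  0.36] g 60.3 q [-0.39  0.8   0.37  2.   -0.6   0.46  0.25]
F tool [-13.4   -9.66  -9.91] T tool [ 1.92 -2.54 -0.36]
```

View pics/n1.png

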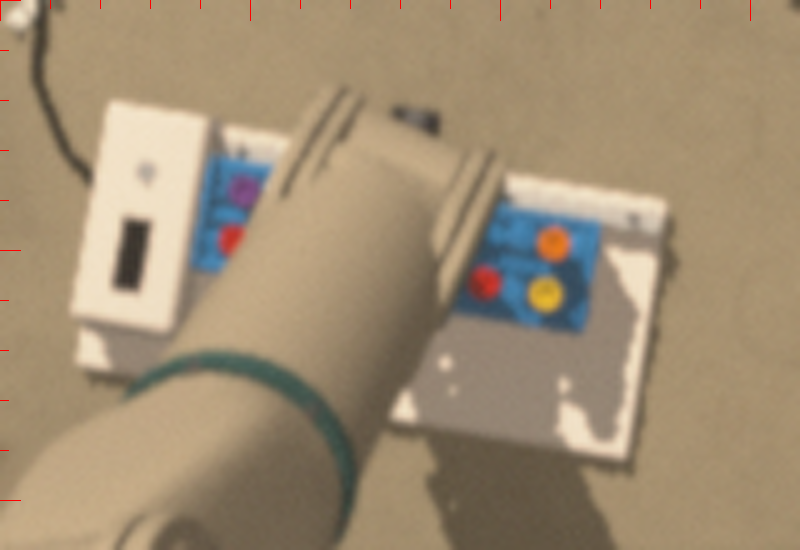

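View pics/n2.png

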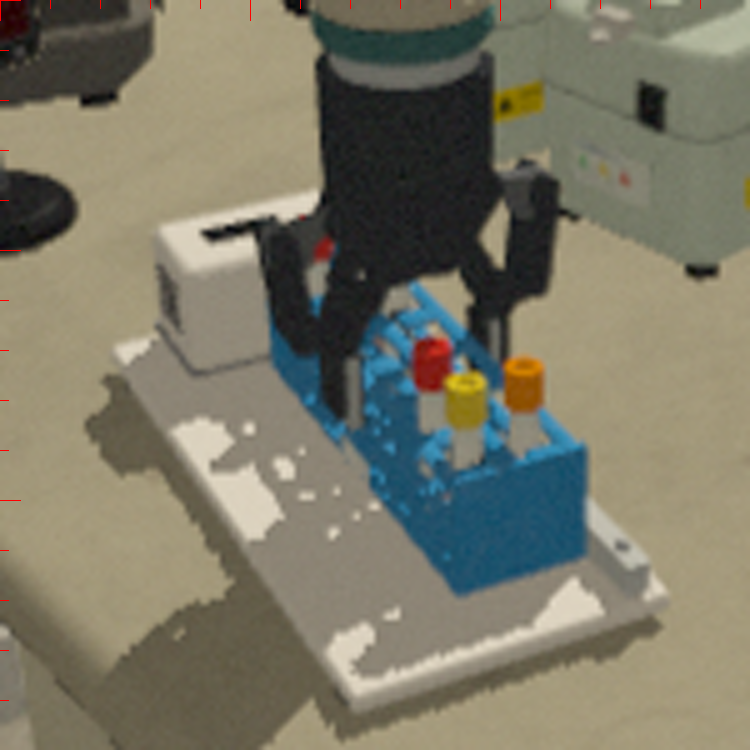

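Request:
arm_command(steps=[[0.004,0.004,-0.0003,-0.006,0.006,-0.004,0.05],[0.005,0.004,-0.0003,-0.006,0.006,-0.008,0.05],[0.005,0.004,-0.0003,-0.006,0.006,-0.008,0.05],[0.005,0.004,-0.0003,-0.006,0.006,-0.008,0.05]])

```text
time: 16.4
tool_pos: [0.5264, 0.0517, 0.0385]
ee_rot: [-3.134, 0.005, 1.398]
ft_force: [-11.2, -9.5, 10.4]
grip_width: 0.71
```

```bash
python3 - <<'E'
from h import *
stt()
E
```

```text
t 16.4 pos [0.5264 0.0517 0.0385] rpy [-179.58    0.3    80.08] F [-11.15  -9.48  10.44] T [-1.76  2.29 -0.26] g 60.7 q [-0.39  0.8   0.37  2.   -0.6   0.46  0.25]
F tool [-11.31  -9.43 -10.31] T tool [ 1.95 -2.12  0.27]
```

Request:
arm_command(steps=[[0.005,0.004,-0.0004,-0.01,0.006,-0.002,0.05],[0.005,0.004,-0.0004,-0.01,0.006,-0.002,0.05],[0.005,0.004,-0.0004,-0.01,0.006,-0.002,0.05],[0.005,0.004,-0.0004,-0.01,0.006,-0.002,0.05],[0.005,0.004,-0.0004,-0.01,0.006,-0.002,0.05],[0.005,0.004,-0.0004,-0.01,0.006,-0.002,0.05]])

```text
time: 17.15
tool_pos: [0.5263, 0.0518, 0.0385]
ee_rot: [-3.137, 0.004, 1.396]
ft_force: [-11.6, -9.2, 8.8]
grip_width: 0.705
```

```bash
python3 - <<'E'
from h import *
stt()
i=arm.capture("top");crop("p1",i,230,215,160,110,5);crop("p2",arm.capture("scene"),200,180,150,150,5)
cv2.imwrite("pics/ptop.png",i);stt()
# rack yaw from caps (orange/yellow vs purple/red), z=.102
f=lambda x,y:(230+x/5-.4,215+y/5-.4)
E
```

```text
t 17.15 pos [0.5263 0.0518 0.0385] rpy [-179.73    0.25   80.  ] F [-11.58  -9.18   8.77] T [-1.75  2.34 -0.02] g 60.2 q [-0.39  0.8   0.36  2.   -0.61  0.46  0.26]
F tool [-11.09  -9.85  -8.68] T tool [ 2.   -2.13  0.02]
t 17.25 pos [0.5263 0.0517 0.0385] rpy [-179.73    0.25   80.  ] F [-11.37  -8.21   8.72] T [-1.78  2.3  -0.02] g 60.5 q [-0.39  0.8   0.37  2.   -0.61  0.46  0.26]
F tool [-10.1   -9.81  -8.63] T tool [ 1.95 -2.15  0.02]
```

View pics/p1.png

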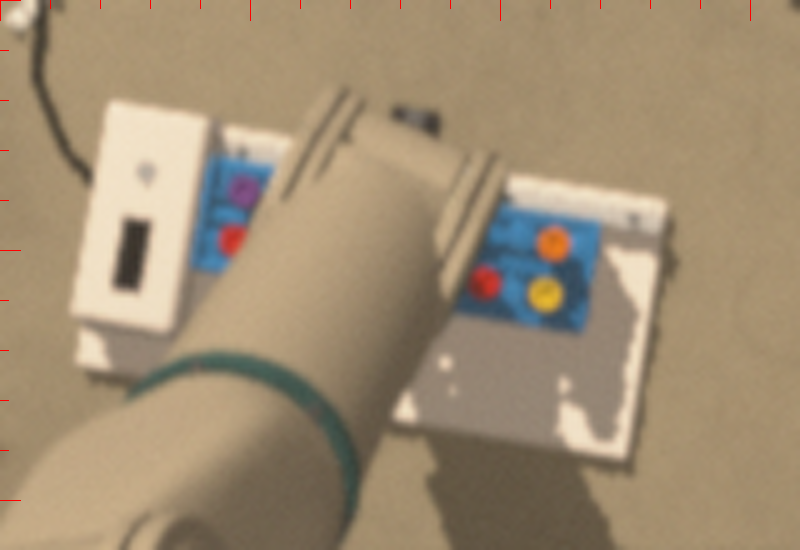

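View pics/p2.png

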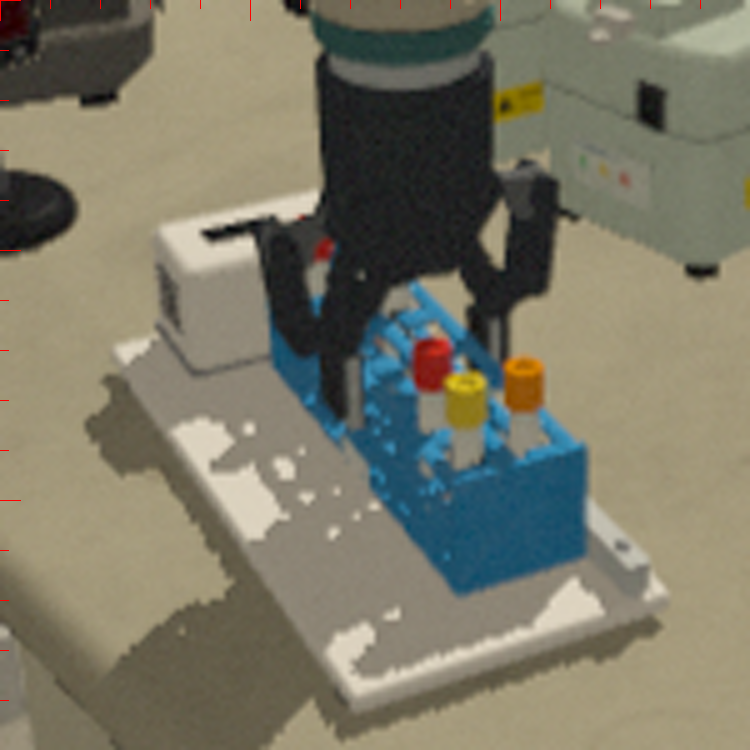

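Steady: about 10 N on each face, yaw moment ≈ 0, rack flat against fence and housing. One bystander check, then hand in.

```bash
python3 - <<'E'
from h import *
a=cv2.imread("pics/top0.png");b=cv2.imread("pics/ptop.png")
print("mean diff timer/marker/tape",[round(float(cv2.absdiff(a[y0:y1,x0:x1],b[y0:y1,x0:x1]).mean()),2) for x0,y0,x1,y1 in[(322,165,360,205),(382,170,415,218),(425,175,458,210)]])
arm.finish_job()
stt()
E
```

```text
mean diff timer/marker/tape [2.15, 2.08, 2.22]
the job is handed in; nothing more can be done
the job is handed in; nothing more can be done
```

The rack has been shown to the barcode reader and is now held pressed into the corner of the rack reader. I handed the job in at about 17.3 s of the 48 s allowed. No verdict is reported back, and I had no direct readout of the buttons or contacts.

- **Barcode reader:** I held the label still for about 1.8 s. By my measurement it was 91 mm in front of the window, about 1 mm off its axis sideways, and at window height. It was square to within my estimate of the reader's yaw, which is good to about 2 degrees.
- **Rack reader:** I set the rack flat on the deck, then pushed it against the back fence and then the housing until extra push gave no more movement. I then trimmed the angle until the twisting moment was about zero, at yaw 80.0°, which matches the deck.
- **Last checks:**
  - The push was steady at about 10 N towards each face, well above the 3 N each button needs.
  - The gripper was within 0.3° of vertical.
  - The final position agreed to about 2 mm with the ring marks on the deck.
  - The timer, marker and tape roll looked unchanged from the start.
- **Disagreements:** My first readings of where the deck edges and fence faces stand differed from the ring marks by 3 to 8 mm. I used the ring marks, and the contact stops agreed with them.

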